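# True the wall shelf's leaning end panel with a try square

### The arm

A 7-joint arm with a two-finger parallel gripper is mounted at the origin on the work surface. World frame = base frame: x ahead of the robot, y to its left, z up, the work surface at z = 0. Lengths are in m, angles in rad, forces in N, time in s.
With the tool pointing down it reaches from about 0.4 to 0.85 m from the base axis. Payload 10.4 kg.
Tool frame: the origin (TCP) lies midway between the tips of the shut fingers; the grasp point (between the pads) lies 19 mm behind it; z points along the fingers, y is the direction in which the jaws open and shut (so a half turn about z gives the same grasp; the last joint's range is limited). The gripper opens to 85 mm and grips with 20 to 120 N. Pads are 22 mm wide; open, the fingers measure 114 mm over their backs; the gripper's body (76 mm by 85 mm) begins 54 mm behind the grasp point. The pads swing forward as they close: fully open they stand 13 mm farther back than shut.
Start: joints at [1.312, 0.332, -0.065, 1.46, 0.022, 1.35, -0.088], TCP at [0.146, -0.608, 0.231] pointing down, gripper open.
Joint ranges: [-2.6, 2.6], [-0.5, 2.12], [-1.47, 1.34], [0.16, 2.42], [-1.27, 4.41], [0.06, 2.06], [-2.6, 2.6]. Speed limits (rad/s): [2.22, 2.22, 2.79, 2.79, 3.14, 3.14, 3.14].

### API

Orientations are given as a unit quaternion [x, y, z, w].
In Python, from workcell import manip, viewer gives the robot as it stands.
- The arm moves only by the tool move_arm, never from a script. Its argument "deltas" is a list of rows, each a list of 7 numbers: the shift along the tool's x, y, z in m, then the turn, a rotation vector about the tool's x, y, z in degrees, then the opening, from -1 (shut) to 1 (fully open). In form: [[dx, dy, dz, wx, wy, wz, gripper], ...]. A call has 1 to 10 rows; each row shifts and turns the commanded pose from where the row before left it, along the tool's axes as they then stand; what a row does not reach is not made up. A row lasts 1/8 s, in which the tool goes at most 62.5 mm and 10.7 degrees, less where a joint would pass 70% of its speed; a pose out of reach is approached as far as the arm can. A call with a gripper value outside its range is refused whole. The fingers move at their own pace and stop on an object; "force" is the grip in N (left out, the last holds). Time passes only in rows, so rows that do not move let the fingers close. It gives the time, the measured TCP pose, the force and the opening at its end, in the units of the state.
- manip.get_obs(): the state, without advancing time (a new reading comes with each control period).
- viewer.camera(name): name is "side" or "top"; returns (picture, depth): 400x640x3 uint8, red, green, blue; 400x640 float32, m along the optical axis (not along the pixel's ray), 0 where there is no reading.
- viewer.calibration(name): a dict with "fx", "fy", "cx", "cy" (pixels), "dist" ([k1, k2, p1, p2, k3] as OpenCV has them; the pictures are not rectified), "R" (3x3) and "t" (3): a world point X has camera coordinates R X + t. Camera axes: x right, y down, z forward; pixel columns grow to the right and rows downward; lengths in m; the calibration is good to about 2 mm. A picture is of the moment at which its call begins. calibration takes no time and is no camera call.
- manip.hand_in(): hands the job in, once; it reports no verdict.
The state is a dict: "clock": time; "joint_pos": joint angles; "joint_velocities": joint speeds; "tau": joint torques, N m; "position": TCP position; "ee_rot": TCP orientation; "ft_force": force on the tool from outside, world axes, zero at the start; "torque": the same for the moment, N m; "grip_width": opening from 0.0 (shut) to 1.0 (fully open).
Only numpy, scipy, OpenCV 4.12 (cv2) and the standard library are available. Lean on these libraries where they do the work, as an engineer would, in place of code of your own. Each camera call takes 0.05 s, during which the arm holds its last target.

### The job

One end panel of the white wall shelf leans in over its board: square it up with the try square. Holding the square by its dark wooden stock, set the stock flat on the shelf board and slide it into that corner so that the blade pushes the panel back, then keep the square pressed firmly down on the board and against the panel together for a second, stock and blade both flush with no gap; do not press so hard as to dent the melamine, touch the panel with nothing but the square, and leave the panel truly square to the board. Then stand the square upright on its stock, wholly on the cork mat it came from, and leave the cups and the small things where they are.

Things in the scene. Friction and masses are not known exactly. Their poses are not given: they have to be found in the camera images.
- shelf: White melamine wall shelf standing on the worktop, immovable: level board, an upright end panel at each end (one loose), and along its +x edge a rail 16 thick, 40 high above the board (it ends at x = +74). Origin on the worktop below the loose end's inner corner, mid-depth; y runs along the board from the loose end (0) to the tight far end (500), x across the depth (-90 to +90), z up.
- shelf_board: The shelf's level board (180 x 500 x 18 mm); same origin and axes as the shelf; top face at z = 18. Rigid. A square sliding on it rubs with roughly half the force bearing down (varies). Once the square presses on the panel, friction there carries part of the downward push, so bear down with some 10 to 15 N to be sure that the stock stays firmly on the board.
- corner (a point): The inner corner of the loose end: on the board's top face (18 mm above the worktop), at mid-depth, on the line where the loose panel's inner face meets the board; axes as the shelf's.
- end_panel: Loose end panel, 180 (x) x 16 thick x 178 high, at the shelf's y = 0 end, inner face towards +y. Origin on its inner face, mid-depth, level with the board's top; z runs up the inner face, 160 to the top edge. It rocks about the corner line with dry friction and stays where left; about 3 N against the top of its inner face moves it, more lower down.
- panel_hinge (a joint): Lean of the loose end panel (rad): 0 = square to the board, positive = its top leans in over the board (towards the shelf's +y), negative = leans out. It starts leaning in.
- panel_top (a point): Middle of the top edge of the loose panel's inner face, 160 above the board when upright.
- square: Try square standing on its stock, 0.19 to 0.31 kg: dark wooden stock 24 thick (x) x 130 long (y) x 36 high (z); steel blade 3 thick, 28 wide (y), up to 150 above the underside. Origin: outer heel (underside, mid-thickness, blade end). Stock along +y, blade along +z, its outer edge at y = 0 flush with the stock's end. In the corner its axes match the shelf's.
- mat: Square-cornered cork mat, 220 (x) x 200 (y) x 6 thick, fixed on the worktop; origin at the centre of its underside.
- sippy_cup: Yellow polypropylene sippy cup with two side handles (104 over them), open flip top and spout, about 75 in diameter and 135 high, on the shelf board; origin at the centre of its base. Bystander.
- green_cup: Green cup with a dark green screw lid, 78 in diameter and 121 high, on the shelf board; origin at the centre of its base. Bystander.
- clear_cup: Clear plastic cup, 68 in diameter at the rim, 98 high, on the worktop; origin at the centre of its base. Bystander.
- teaspoon: Stainless teaspoon lying on the worktop, 135 long; origin near its middle, bowl towards its +x. Bystander.
- valve_clip: Blue spring clip, about 65 long and 15 high, pinching two round pale silicone valves; on the worktop. Origin near its middle. Bystander.
- screwdriver: Screwdriver with an orange handle lying on the worktop, 175 long, 26 high; origin where blade and handle meet, blade towards +x. Bystander.
- stock_end (a point): The stock's other end: mid-thickness, on the underside, 130 from the heel along the square's +y. Grip the stock from above across its 24 mm, 75 to 95 from the heel.
There are look-alikes about, which are no part of the job. Of the things like the square, leave any that is purple; of the rest the smaller one is meant.

How it is judged:
By the outcome, as a careful person would: the job done as asked, in the order asked, and still so for the second after the job is handed in, with the robot touching nothing.
It also fails if it takes over 70 s, if anything falls off the work surface, if the arm or the gripper's body presses on something with over 40 N, if the wrist force passes 120 N, or if a joint passes its speed limit or range.

## Working session

There is one attempt and no reset: what is moved stays moved. The work goes in short steps, Python scripts to look and compute and a tool call to move; the robot and the scene stay as the last step left them, time stands still between calls to the robot, and variables do not carry over. Pictures are saved under pics/ and viewed, and the job is handed in when it is done.

Besides the shell and the picture viewer there is one more tool, called after ">>>" as name(argument=value, ...), one argument or row to a line, values as JSON. move_arm: Moves the arm, as the interface text tells. Its arguments: {"type":"object","properties":{"deltas":{"type":"array"},"force":{"type":"number"}},"required":["deltas"]}

```bash
ls; mkdir -p pics
cat > h.py <<'E'
import numpy as np, cv2
from workcell import manip, viewer
def snap(n,tag):
    p,d=viewer.camera(n); cv2.imwrite(f'pics/{tag}.png',p[:,:,::-1]); np.savez(f'{tag}.npz',p=p,d=d); return p,d
def cal(n):
    c=viewer.calibration(n); K=np.array([[c['fx'],0,c['cx']],[0,c['fy'],c['cy']],[0,0,1.]])
    return K,np.array(c['dist']),np.array(c['R']),np.array(c['t'])
def rays(n,uv):
    K,D,R,t=cal(n); q=cv2.undistortPoints(np.array(uv,float).reshape(-1,1,2),K,D).reshape(-1,2)
    d=np.c_[q,np.ones(len(q))]@R; return -R.T@t,d
def plane(n,uv,z):
    o,d=rays(n,uv); s=(z-o[2])/d[:,2]; return o+s[:,None]*d
def dep(n,uv,dm):
    o,d=rays(n,uv); uv=np.array(uv,int).reshape(-1,2); return o+d*dm[uv[:,1],uv[:,0]][:,None]
def proj(n,X):
    K,D,R,t=cal(n); return cv2.projectPoints(np.array(X,float).reshape(-1,1,3),cv2.Rodrigues(R)[0],t,K,D)[0].reshape(-1,2)
E
python3 - <<'E'
from h import *
o=manip.get_obs(); print(o)
for n in('side','top'):
    snap(n,n+'0'); K,D,R,t=cal(n); print(n,K[0,0],-R.T@t,R[2])
E
```

```text
pics
{'clock': 0.0, 'joint_pos': array([ 1.31238783,  0.33290321, -0.06469082,  1.46091364,  0.02157327,
        1.3499218 , -0.08850517]), 'joint_velocities': array([ 0.00080048,  0.00051288,  0.00069961, -0.0007299 , -0.00105175,
        0.00077936,  0.00163237]), 'tau': array([ 2.30730411e-04, -6.25450659e+01,  4.89525776e-02, -3.91596866e+01,
        1.61075051e-02,  1.00457633e-02, -3.64516302e-05]), 'position': array([ 0.14592929, -0.60734194,  0.23050955]), 'ee_rot': array([ 9.93057041e-01,  1.17631574e-01, -1.07019808e-04, -7.17993515e-04]), 'ft_force': array([-0.04448539,  0.42998861, -0.31620086]), 'torque': array([ 0.01203508, -0.01482534,  0.05129481]), 'grip_width': 1.0023718153040653}
side 519.9394432102798 [ 0.19811    -1.02147555  1.22678988] [ 0.1865142   0.67039255 -0.71818262]
top 431.89002678442085 [0.3333865  0.022512   1.48055634] [ 0.09185135 -0.01177651 -0.99570309]
```

View pics/side0.png

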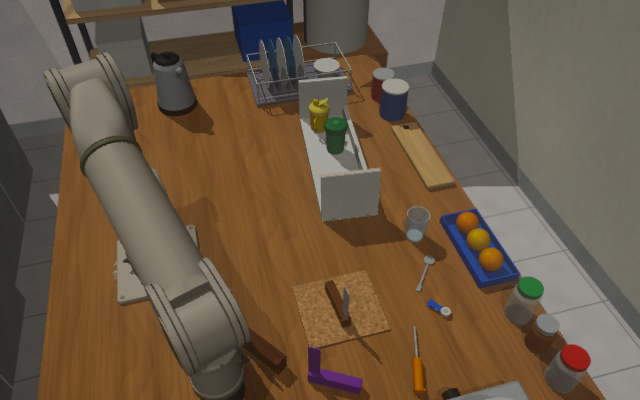

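View pics/top0.png

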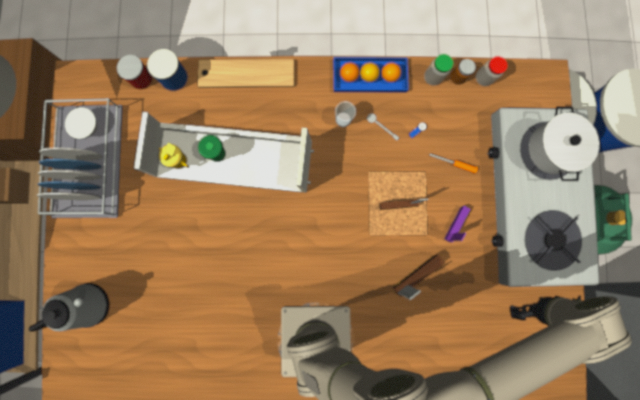

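Run:
```python
from h import *
a=cv2.imread('pics/top0.png'); b=cv2.imread('pics/side0.png')
cv2.imwrite('pics/z1.png',cv2.resize(a[155:250,350:480],None,fx=6,fy=6,interpolation=2))
cv2.imwrite('pics/z2.png',cv2.resize(a[100:200,130:320],None,fx=4,fy=4,interpolation=2))
cv2.imwrite('pics/z3.png',cv2.resize(b[260:360,280:400],None,fx=6,fy=6,interpolation=2))
cv2.imwrite('pics/z4.png',cv2.resize(b[70:230,280:400],None,fx=3.7,fy=3.7,interpolation=2))
```

```text
(no output)
```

View pics/z1.png

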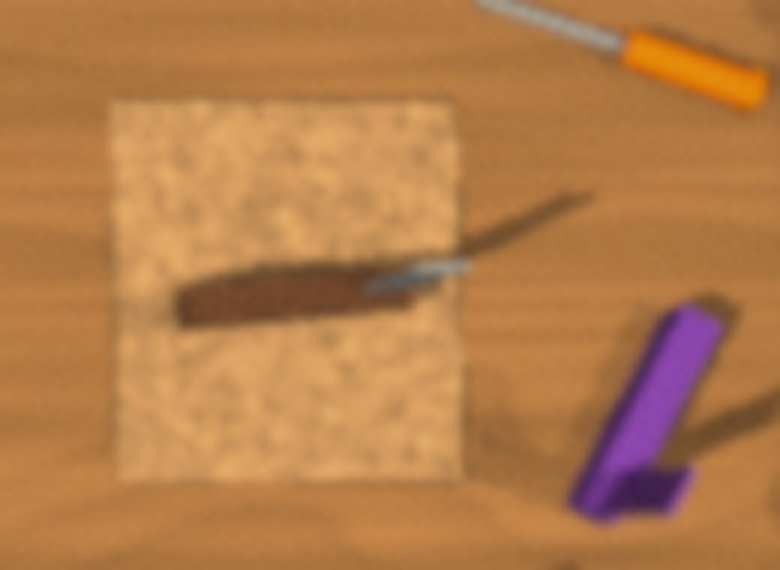

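View pics/z2.png

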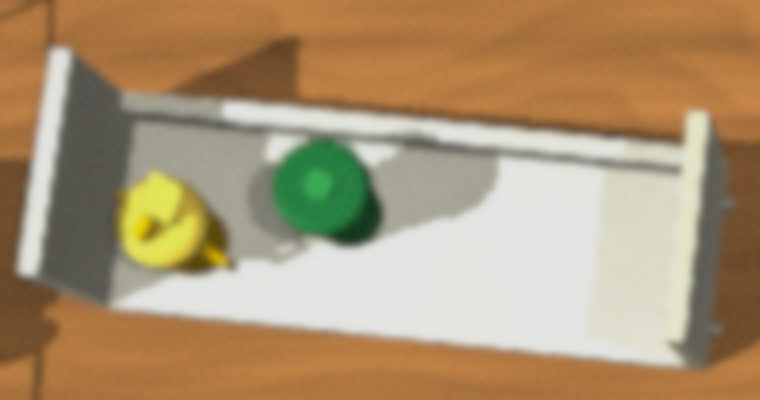

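View pics/z3.png

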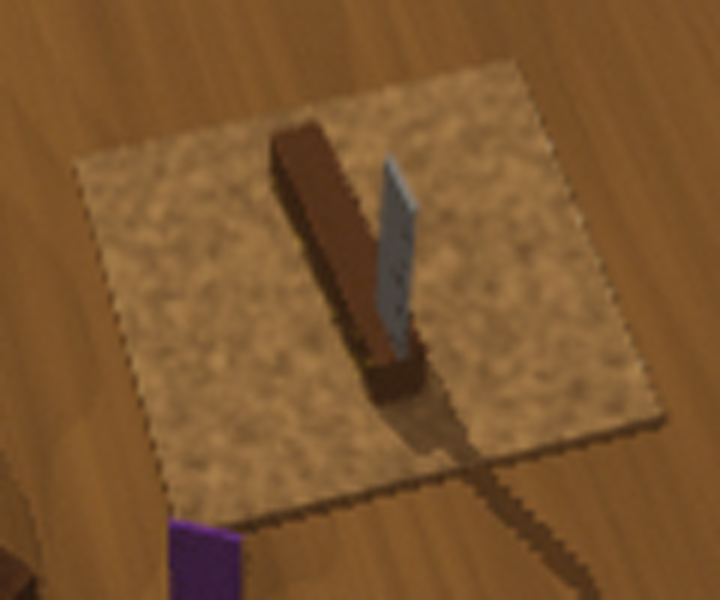

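View pics/z4.png

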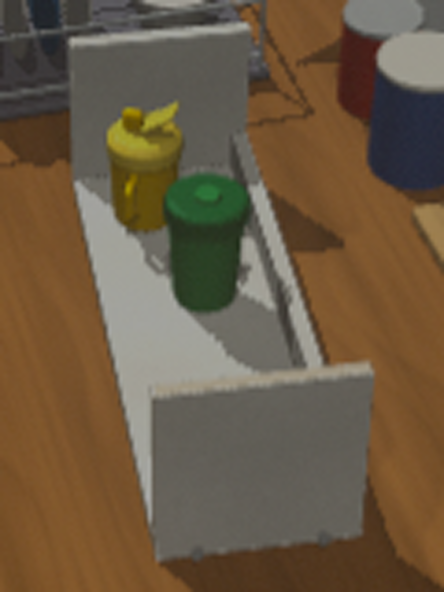

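```bash
cat >> h.py <<'E'
def cloud(n,tag):
    f=np.load(tag+'.npz'); d=f['d']; v,u=np.mgrid[0:400,0:640]
    uv=np.c_[u.ravel(),v.ravel()].astype(float); P=dep(n,uv,d); P[d.ravel()<=0]=np.nan
    return P.reshape(400,640,3),f['p']
E
python3 - <<'E'
from h import *
for n in('side','top'):
    P,p=cloud(n,n+'0'); f=np.isfinite(P[...,2]); z=P[...,2]
    tbl=f&(abs(z)<.02)&(P[...,0]>.2)&(P[...,0]<.8)&(abs(P[...,1])<.5); print(n,f.mean(),np.median(z[tbl]),z[tbl].std())
    hsv=cv2.cvtColor(p,cv2.COLOR_RGB2HSV)
    # white pixels in shelf region
    w=f&(hsv[...,1]<60)&(P[...,0]>.35)&(P[...,0]<.75)&(P[...,1]>-.1)&(P[...,1]<.75)&(z>.005)&(z<.26)
    b=w&(abs(z-.018)<.006)
    q=P[b]; print('board',len(q),np.median(q[:,2]),q.min(0),q.max(0))
    print(cv2.minAreaRect(q[:,:2].astype(np.float32)))
    t=w&(z>.165)&(z<.19); q=P[t]; 
    for s in(q[:,1]<.3,q[:,1]>.3): 
        if s.sum()>20: print('tops',s.sum(),q[s].mean(0),cv2.minAreaRect(q[s][:,:2].astype(np.float32)))
    # mat
    m=f&(abs(z-.006)<.003)&(P[...,0]>.3)&(P[...,0]<.7)&(P[...,1]<0)&(P[...,1]>-.4)
    # blade/stock
    s=f&(z>.025)&(z<.2)&(P[...,0]>.3)&(P[...,0]<.6)&(P[...,1]<-.05)&(P[...,1]>-.34); q=P[s]; print('sq',len(q),q.min(0),q.max(0))
E
```

```text
side 0.9961171875 -0.001366680718675739 0.004871954567415281
board 2186 0.01652133298791203 [4.21842229e-01 2.91821668e-04 1.20013144e-02] [0.72351399 0.74987806 0.02399938]
((0.6010608673095703, 0.38188692927360535), (0.27974897623062134, 0.7696498036384583), 7.276161193847656)
tops 369 [0.59073929 0.03727844 0.17408022] ((0.5944023132324219, 0.039004869759082794), (0.02456161379814148, 0.17856161296367645), 82.884033203125)
tops 278 [0.63405681 0.56395335 0.17311628] ((0.5991057753562927, 0.6272710561752319), (0.1558505892753601, 0.32463333010673523), 28.581161499023438)
sq 405 [ 0.43999516 -0.33978551  0.02550463] [ 0.4720805  -0.22040829  0.15581724]
top 0.9959140625 0.0005322460954182429 0.005922956774901535
board 6383 0.01738563689124306 [ 0.42297571 -0.09354069  0.01200298] [0.74853753 0.7499372  0.02397796]
((0.5838258266448975, 0.32885876297950745), (0.8433242440223694, 0.3253526985645294), 89.72235870361328)
tops 327 [0.59158031 0.04184545 0.17726197] ((0.5932310819625854, 0.04167531803250313), (0.017627911642193794, 0.17932605743408203), 83.85285949707031)
tops 435 [0.63377807 0.56825155 0.1761881 ] ((0.5998634099960327, 0.6316514015197754), (0.15140308439731598, 0.3206113874912262), 28.547283172607422)
sq 282 [ 0.43940253 -0.33989657  0.02527693] [ 0.47288445 -0.22066168  0.15955433]
```

Run:
```python
from h import *
P,p=cloud('top','top0'); z=P[...,2]; g=p.astype(float).mean(2)
hsv=cv2.cvtColor(p,cv2.COLOR_RGB2HSV)
white=(hsv[...,1]<60)
# front edge: columns
pts=[]
for u in range(162,300):
    # front edge of board: subpixel half crossing of saturation going from board(white) to wood
    col=hsv[:,u,1].astype(float); v0=None
    for v in range(165,200):
        if col[v]<75<=col[v+1]:
            v0=v+(75-col[v])/(col[v+1]-col[v])
    if v0: pts.append((u,v0))
pts=np.array(pts); W=plane('top',pts,.018)
k=np.polyfit(W[:,1],W[:,0],1); r=W[:,0]-np.polyval(k,W[:,1]); k=np.polyfit(W[abs(r)<.003,1],W[abs(r)<.003,0],1)
r=W[:,0]-np.polyval(k,W[:,1]);print(len(pts),'front: x=%.4f+%.4f y'%(k[1],k[0]),'yaw deg',np.degrees(np.arctan(-k[0])), r.std(), W[0],W[-1])
yaw=np.arctan(-k[0]); ex=np.array([np.cos(yaw),np.sin(yaw)]); ey=np.array([-ex[1],ex[0]])
# far inner corner of tight panel: board pixels in shelf coordinates
o0=np.array([k[1],0.])
S=np.stack([(P[...,:2]-o0)@ex,(P[...,:2]-o0)@ey,z],-1)
reg=white&(S[...,0]>-.02)&(S[...,0]<.2)&(S[...,1]>-.1)&(S[...,1]<.62)
Pn,pn=P,p
for n in('top','side'):
    Pn,pn=cloud(n,n+'0'); S=np.stack([(Pn[...,:2]-o0)@ex,(Pn[...,:2]-o0)@ey,Pn[...,2]],-1)
    w=(cv2.cvtColor(pn,cv2.COLOR_RGB2HSV)[...,1]<60)
    reg=w&(S[...,0]>.01)&(S[...,0]<.17)&(S[...,1]>.3)&(S[...,1]<.62)&(S[...,2]>.05)&(S[...,2]<.15)
    q=S[reg]; q=q[q[:,1]>.47]; print(n,'far panel',len(q)); 
    for a in(.05,.07,.09,.11,.13):
        s=abs(q[:,2]-a-.01)<.01; print(a+.01,np.median(q[s,1]),q[s,1].std())
    reg=w&(S[...,0]>-.02)&(S[...,0]<.21)&(S[...,1]<.08)&(S[...,1]>-.08)&(S[...,2]>.02)
    q=S[reg]; print(n,'near panel',len(q))
    for a in np.arange(.02,.19,.02):
        s=abs(q[:,2]-a)<.01; print('%.3f'%a,np.round(np.percentile(q[s,1],[2,25,50,75,98]),4),np.round(np.percentile(q[s,0],[1,99]),3))
```

```text
138 front: x=0.4964+0.1109 y yaw deg -6.32561781049849 0.00026947046111327306 [0.55446235 0.5247645  0.018     ] [0.50312068 0.05334748 0.018     ]
top far panel 618
0.060000000000000005 0.5453036766540109 0.02166533874500326
0.08 0.5462473695048057 0.001211858341369742
0.09999999999999999 0.5464655780872683 0.0011808275632885139
0.12 0.5467926235169198 0.0012241506548721658
0.14 0.5471327266733592 0.0012507571731033057
top near panel 681
0.020 [0.0307 0.0693 0.0724 0.0768 0.0798] [0.004 0.166]
0.040 [0.0315 0.032  0.0324 0.033  0.0757] [0.008 0.167]
0.060 [0.033  0.0338 0.0347 0.0714 0.0787] [0.002 0.183]
0.080 [0.0347 0.0355 0.036  0.0365 0.0469] [0.002 0.164]
0.100 [0.0364 0.0372 0.0377 0.0384 0.0491] [0.003 0.172]
0.120 [0.0385 0.0393 0.0398 0.0403 0.0521] [0.002 0.167]
0.140 [0.0402 0.0409 0.0414 0.0419 0.0423] [0.003 0.173]
0.160 [0.0422 0.0429 0.0435 0.044  0.0566] [0.002 0.173]
0.180 [0.0446 0.0482 0.0523 0.0567 0.0605] [0.005 0.178]
side far panel 780
0.060000000000000005 0.5457266438715671 0.016115179693256095
0.08 0.5461749385988742 0.0035107393479519053
0.09999999999999999 0.5460836242688509 0.004393535456546228
0.12 0.5462851344273922 0.004266450724359485
0.14 0.5462754884857984 0.004267460658267135
side near panel 2473
0.020 [0.0243 0.0288 0.0313 0.0335 0.0449] [0.004 0.179]
0.040 [0.0272 0.0303 0.0325 0.0343 0.0382] [0.003 0.181]
0.060 [0.0286 0.0329 0.0346 0.0363 0.0404] [0.004 0.183]
0.080 [0.0301 0.0338 0.0358 0.0375 0.0412] [0.005 0.182]
0.100 [0.0319 0.0359 0.0377 0.0394 0.0432] [0.003 0.18 ]
0.120 [0.0339 0.0377 0.0396 0.0414 0.0451] [0.004 0.182]
0.140 [0.0358 0.04   0.0415 0.0433 0.0463] [0.004 0.18 ]
0.160 [0.0372 0.0414 0.0432 0.0449 0.049 ] [0.004 0.18 ]
0.180 [0.0391 0.0441 0.0474 0.0526 0.0602] [0.005 0.178]
```

Run:
```python
from h import *
for n in('top','side'):
    P,p=cloud(n,n+'0'); hsv=cv2.cvtColor(p,cv2.COLOR_RGB2HSV)
    cork=None
    reg=(P[...,0]>.38)&(P[...,0]<.53)&(P[...,1]>-.35)&(P[...,1]<-.2)
    s=reg&(abs(P[...,2]-.042)<.006)&(p[...,0]<140)&(p[...,2]<90)
    q=P[s]; print(n,'stock',len(q),np.median(q[:,2]),cv2.minAreaRect((q[:,:2]*1000).astype(np.float32)))
    c=q[:,:2].mean(0); u,S,v=np.linalg.svd(q[:,:2]-c); print(c,v[0],np.degrees(np.arctan2(v[0,0],v[0,1])))
    b=reg&(P[...,2]>.06); q=P[b]; print('blade',len(q),q.min(0),q.max(0))
    for a in np.arange(.07,.17,.02):
        m=abs(q[:,2]-a)<.01
        if m.sum(): print('%.2f'%a,m.sum(),np.round(q[m].min(0),4),np.round(q[m].max(0),4),np.round(np.median(q[m],0),4))
# mat corners (top)
P,p=cloud('top','top0'); hsv=cv2.cvtColor(p,cv2.COLOR_RGB2HSV)
m=((P[...,2]>.004)&(P[...,2]<.012)).astype(np.uint8)
m[:, :]*=((P[...,0]>.25)&(P[...,0]<.65)&(P[...,1]<-.1)&(P[...,1]>-.45)).astype(np.uint8)
m=cv2.morphologyEx(m,cv2.MORPH_OPEN,np.ones((3,3)))
q=P[m>0]; print(cv2.minAreaRect((q[:,:2]*1000).astype(np.float32)),q.mean(0))
```

```text
top stock 239 0.041829500412490894 ((456.5411071777344, -284.9554443359375), (23.612071990966797, 127.16239166259766), 5.296365261077881)
[ 0.45582641 -0.28020033] [-0.07874387  0.99689488] -4.516367213905294
blade 35 [ 0.45836828 -0.34766588  0.06147289] [ 0.4613929  -0.31876532  0.15955433]
0.07 6 [ 0.459  -0.346   0.0615] [ 0.4603 -0.3205  0.076 ] [ 0.4597 -0.3348  0.0692]
0.09 5 [ 0.4585 -0.3465  0.0807] [ 0.4607 -0.321   0.0978] [ 0.4602 -0.3239  0.0948]
0.11 6 [ 0.4585 -0.3411  0.1059] [ 0.4595 -0.3188  0.1176] [ 0.4588 -0.3276  0.1143]
0.13 4 [ 0.46   -0.3477  0.13  ] [ 0.4604 -0.3215  0.1344] [ 0.4603 -0.3419  0.1321]
0.15 14 [ 0.4584 -0.3469  0.1416] [ 0.4614 -0.3205  0.1596] [ 0.4609 -0.3308  0.1552]
side stock 290 0.03938760750991199 ((456.6033935546875, -287.0758056640625), (24.906925201416016, 127.6126480102539), 4.862124443054199)
[ 0.45528308 -0.28512286] [ 0.05670742 -0.99839084] 176.7491603300172
blade 101 [ 0.45826724 -0.34999242  0.06154357] [ 0.46424063 -0.32304474  0.15631031]
0.07 18 [ 0.4588 -0.3494  0.0615] [ 0.4614 -0.3273  0.0792] [ 0.4597 -0.3384  0.0729]
0.09 19 [ 0.4583 -0.3492  0.0811] [ 0.4617 -0.3265  0.0994] [ 0.4602 -0.3396  0.0903]
0.11 22 [ 0.4583 -0.35    0.1001] [ 0.4614 -0.323   0.1192] [ 0.4595 -0.3352  0.1113]
0.13 19 [ 0.4587 -0.3498  0.1218] [ 0.4615 -0.3277  0.1394] [ 0.4599 -0.3388  0.132 ]
0.15 23 [ 0.4584 -0.3481  0.1412] [ 0.4642 -0.3237  0.1563] [ 0.4606 -0.3378  0.1508]
((463.228271484375, -286.54547119140625), (193.82066345214844, 215.29071044921875), 89.40628814697266) [ 0.4638219  -0.29447038  0.00697119]
```

```bash
cat >> h.py <<'E'
from scipy.spatial.transform import Rotation as Rn
def down(tilt_yaw_deg):  # tool z down, tool y at world angle a(deg)
    a=np.radians(tilt_yaw_deg); y=np.array([np.cos(a),np.sin(a),0]); z=np.array([0,0,-1.]); x=np.cross(y,z)
    return Rn.from_matrix(np.c_[x,y,z])
def rows(p1,R1,n,g,p0=None,R0=None):
    o=manip.get_obs()
    if p0 is None: p0=o['position']
    if R0 is None: R0=Rn.from_quat(o['ee_rot'])
    p0=np.array(p0,float);p1=np.array(p1,float); out=[]
    rv=(R0.inv()*R1).as_rotvec(degrees=True)/n; rv=np.round(rv,1)
    p,R=p0,R0
    for i in range(n):
        t=p0+(p1-p0)*(i+1)/n; d=np.round(R.inv().apply(t-p)*1000*2)/2000
        out.append([*d,*rv,g]); p=p+R.apply(d); R=R*Rn.from_rotvec(rv,degrees=True)
    print('[%s]'%', '.join('['+', '.join('%g'%(v+0) for v in r)+']' for r in out)); print('end',p.round(4),R.as_quat().round(4), 'rem deg',(R.inv()*R1).as_rotvec(degrees=True).round(2))
    return p,R
E
python3 - <<'E'
from h import *
P,p=cloud('top','top0')
s=(P[...,0]>.15)&(P[...,0]<.36)&(P[...,1]>-.42)&(P[...,1]<-.1); q=P[s]; print(q[np.argmax(q[:,2])], np.percentile(q[:,2],[90,97,99]))
P,p=cloud('side','side0')
print(P[350:390,300:365][...,2].max(), P[340:370,245:285].max((0,1)))
rows([.3,-.40,.30],down(-35),5,0.5)
rows([.4545,-.266,.15],down(5.1),5,0.3,[.3,-.40,.30],down(-35))
E
```

```text
[ 0.18341079 -0.29216652  0.21946492] [0.04830617 0.06984156 0.18316057]
nan [nan nan nan]
[[0.0395, -0.033, -0.014, 0, 0, -8.3, 0.5], [0.044, -0.027, -0.0135, 0, 0, -8.3, 0.5], [0.0475, -0.0205, -0.014, 0, 0, -8.3, 0.5], [0.05, -0.0135, -0.014, 0, 0, -8.3, 0.5], [0.0515, -0.006, -0.0135, 0, 0, -8.3, 0.5]]
end [ 0.3    -0.3999  0.2998] [ 8.870e-01  4.618e-01  1.000e-04 -6.000e-04] rem deg [-0.06 -0.04  0.01]
[[0.0395, 0.01, 0.03, 0, 0, -8, 0.3], [0.038, 0.0155, 0.03, 0, 0, -8, 0.3], [0.0355, 0.0205, 0.03, 0, 0, -8, 0.3], [0.032, 0.025, 0.03, 0, 0, -8, 0.3], [0.0285, 0.0295, 0.03, 0, 0, -8, 0.3]]
end [ 0.4544 -0.2661  0.15  ] [0.6756 0.7373 0.     0.    ] rem deg [ 0.   0.  -0.1]
```

>>> move_arm(
  deltas=[
    [0.0395,-0.033,-0.014,0,0,-8.3,0.5],
    [0.044,-0.027,-0.0135,0,0,-8.3,0.5],
    [0.0475,-0.0205,-0.014,0,0,-8.3,0.5],
    [0.05,-0.0135,-0.014,0,0,-8.3,0.5],
    [0.0515,-0.006,-0.0135,0,0,-8.3,0.5],
    [0.0395,0.01,0.015,0,0,-8,0.3],
    [0.038,0.0155,0.015,0,0,-8,0.3],
    [0.0355,0.0205,0.015,0,0,-8,0.3],
    [0.032,0.025,0.015,0,0,-8,0.3],
    [0.0285,0.0295,0.015,0,0,-8,0.3],
  ],
)

```text
clock: 1.35
position: [0.4552, -0.2653, 0.2246]
ee_rot: [0.674, 0.739, -0.0, -0.0]
ft_force: [-0.1, -1.3, -0.1]
grip_width: 0.651
```

>>> move_arm(
  deltas=[
    [0,0,0.04,0,0,0,0.3],
    [0,0,0.04,0,0,0,0.3],
    [0,0,0.04,0,0,0,0.3],
    [0,0,0,0,0,0,0.3],
  ],
)

```text
clock: 1.85
position: [0.4525, -0.2652, 0.1028]
ee_rot: [0.675, 0.737, -0.0, -0.003]
ft_force: [-1.4, -0.5, 0.1]
grip_width: 0.653
```

Run:
```python
from h import *
snap('side','side1');snap('top','top1');a=cv2.imread('pics/top1.png'); b=cv2.imread('pics/side1.png')
cv2.imwrite('pics/y1.png',np.hstack([cv2.resize(b[230:360,270:400],(395,395)),cv2.resize(a[140:250,355:465],(395,395))]))
o=manip.get_obs();print(o['position'],o['ft_force'])
```

```text
[ 0.45489332 -0.26640353  0.10635491] [-0.2311575  -0.5851984   0.55463623]
```

View pics/y1.png

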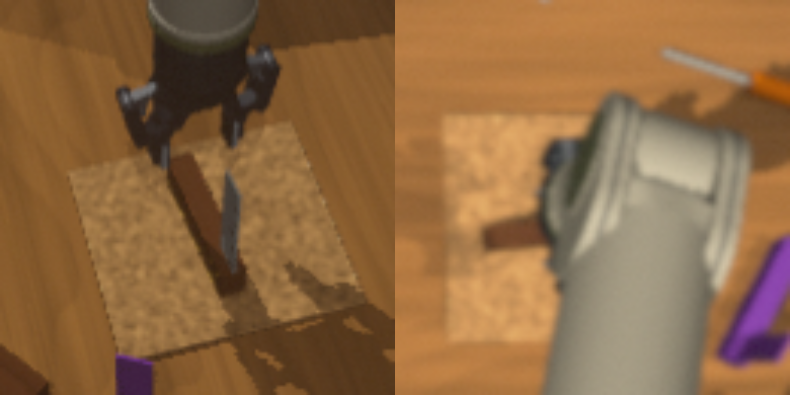

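Jaws straddle the stock, blade to the −y side clear of the fingers. Descending.

>>> move_arm(
  deltas=[
    [0,0,0.04,0,0,0,0.3],
    [0,0,0.035,0,0,0,0.3],
    [0,0,0.016,0,0,0,0.3],
    [0,0,0,0,0,0,0.3],
    [0,0,0,0,0,0,0.3],
  ],
)

```text
clock: 2.58
position: [0.4557, -0.2669, 0.016]
ee_rot: [0.676, 0.737, 0.0, 0.001]
ft_force: [0.2, -0.0, 0.1]
grip_width: 0.647
```

Run:
```python
from h import *
o=manip.get_obs();print(o['position'],o['ft_force'],o['ee_rot'])
```

```text
[ 0.45565308 -0.26687403  0.01603055] [ 0.22556559 -0.00967996  0.05569968] [6.75552280e-01 7.37310996e-01 1.94132008e-04 1.25463328e-03]
```

>>> move_arm(
  deltas=[
    [0,0,0.002,0,0,0,-1],
    [0,0,0,0,0,0,-1],
    [0,0,0,0,0,0,-1],
    [0,0,0,0,0,0,-1],
    [0,0,0,0,0,0,-1],
  ],
  force=80,
)

```text
clock: 3.2
position: [0.4552, -0.2666, 0.0132]
ee_rot: [0.676, 0.737, 0.0, 0.001]
ft_force: [-0.8, 0.2, 6.3]
grip_width: 0.263
```

Run:
```python
from h import *
o=manip.get_obs();print(o['position'],o['ft_force'],o['ee_rot'],o['grip_width'])
```

```text
[ 0.45522591 -0.26659078  0.01323366] [-0.7781832   0.19105166  6.29468734] [6.75518454e-01 7.37342626e-01 9.92338046e-05 8.12242828e-04] 0.26324782347412473
```

```bash
cat >> h.py <<'E'
C=np.array([.591,.0358]); ya=np.radians(-6.33); EX=np.array([np.cos(ya),np.sin(ya)]); EY=np.array([-EX[1],EX[0]])
def shelf(x,y,z): return np.array([*(C+x*EX+y*EY),z])
def toshelf(p): d=np.array(p[:2])-C; return np.array([d@EX,d@EY])
E
python3 - <<'E'
from h import *
p,R=rows([.4552,-.2666,.25],down(5),6,-1)
t=shelf(-.010,.045+.083,.25); print(t)
rows(t,down(-6.33),10,-1,p,R)
for uv in((210,147),(172,157)):
    print(toshelf(plane('top',[uv],.14)[0]))
E
```

```text
[[0, 0, -0.0395, 0, 0, 0, -1], [0, 0, -0.0395, 0, 0, 0, -1], [0, 0, -0.0395, 0, 0, 0, -1], [0, 0, -0.0395, 0, 0, 0, -1], [0, 0, -0.0395, 0, 0, 0, -1], [-0.0005, 0.0005, -0.0395, 0, 0, 0, -1]]
end [ 0.4555 -0.2668  0.2502] [6.755e-01 7.373e-01 1.000e-04 8.000e-04] rem deg [0.07 0.06 0.01]
[0.59517357 0.16412218 0.25      ]
[[0.0415, 0.0175, 0, 0, 0, 1.1, -1], [0.0425, 0.017, 0, 0, 0, 1.1, -1], [0.042, 0.016, 0, 0, 0, 1.1, -1], [0.043, 0.0155, 0, 0, 0, 1.1, -1], [0.0425, 0.0145, 0, 0, 0, 1.1, -1], [0.0435, 0.0135, 0, 0, 0, 1.1, -1], [0.0435, 0.0125, 0, 0, 0, 1.1, -1], [0.0435, 0.012, 0, 0, 0, 1.1, -1], [0.044, 0.011, 0, 0, 0, 1.1, -1], [0.044, 0.0105, 0, 0, 0, 1.1, -1]]
end [0.5952 0.164  0.25  ] [7.431e-01 6.692e-01 2.000e-04 8.000e-04] rem deg [0.08 0.05 0.34]
[0.00861981 0.29885438]
[-0.03537995  0.41545387]
```

>>> move_arm(
  deltas=[
    [0,0,-0.015,0,0,0,-1],
    [0,0,-0.04,0,0,0,-1],
    [0,0,-0.045,0,0,0,-1],
    [0,0,-0.045,0,0,0,-1],
    [0,0,-0.045,0,0,0,-1],
    [0,0,-0.045,0,0,0,-1],
    [0,0,0,0,0,0,-1],
  ],
)

```text
clock: 4.08
position: [0.4558, -0.2666, 0.2515]
ee_rot: [0.675, 0.737, 0.0, 0.003]
ft_force: [0.2, -0.8, -3.0]
grip_width: 0.267
```

>>> move_arm(
  deltas=[
    [0.0415,0.0175,0,0,0,1.1,-1],
    [0.0425,0.017,0,0,0,1.1,-1],
    [0.042,0.016,0,0,0,1.1,-1],
    [0.043,0.0155,0,0,0,1.1,-1],
    [0.0425,0.0145,0,0,0,1.1,-1],
    [0.0435,0.0135,0,0,0,1.1,-1],
    [0.0435,0.0125,0,0,0,1.1,-1],
    [0.0435,0.012,0,0,0,1.1,-1],
    [0.044,0.011,0,0,0,1.1,-1],
    [0.044,0.0105,0,0,0,1.4,-1],
  ],
)

```text
clock: 5.32
position: [0.5939, 0.1656, 0.2463]
ee_rot: [0.745, 0.667, -0.001, -0.0]
ft_force: [1.1, -0.6, -2.5]
grip_width: 0.269
```

>>> move_arm(
  deltas=[
    [0,0,0,0,0,0,-1],
    [0,0,0,0,0,0,-1],
    [0,0,0,0,0,0,-1],
  ],
)

```text
clock: 5.7
position: [0.5942, 0.163, 0.247]
ee_rot: [0.745, 0.667, -0.0, 0.0]
ft_force: [1.1, 0.2, -3.2]
grip_width: 0.266
```

Run:
```python
from h import *
o=manip.get_obs();print(o['position'],o['ft_force'],o['ee_rot'],o['torque'],o['joint_pos'])
print(toshelf(o['position']))
snap('side','side2');snap('top','top2');a=cv2.imread('pics/top2.png'); b=cv2.imread('pics/side2.png')
cv2.imwrite('pics/y2.png',np.hstack([cv2.resize(b[30:230,260:410],(396,528)),cv2.resize(a[90:210,220:310],(396,528))]))
```

```text
[0.59420232 0.16304172 0.24700647] [ 1.07761859  0.20204166 -3.15802288] [ 7.45382008e-01  6.66637357e-01 -4.93526264e-04  2.29769452e-04] [ 0.08213496  0.01919478 -0.00614972] [ 0.23296231  0.40275463 -0.76273702  1.43043479  0.27818146  1.41921502
 -0.64300066]
[-0.0108462   0.12681904]
```

View pics/y2.png

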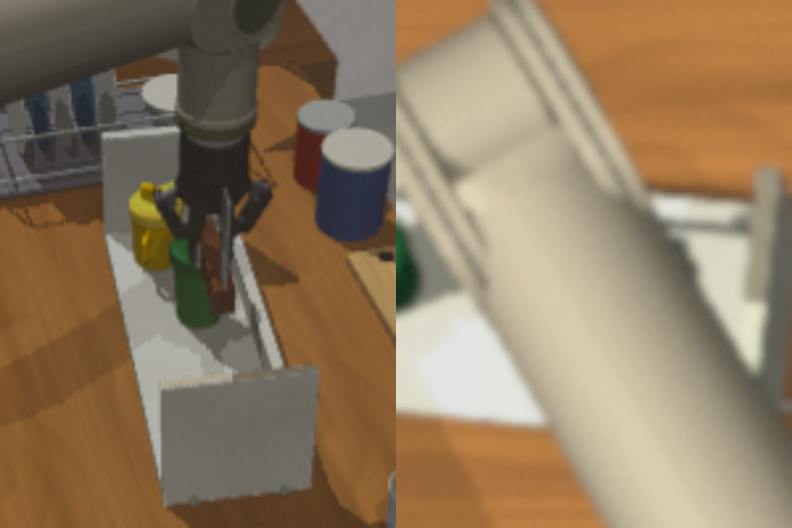

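```bash
cat >> h.py <<'E'
def sqcheck(n,tag,zu):
    P,p=cloud(n,tag); d=P[...,:2]-C; S=np.stack([d@EX,d@EY,P[...,2]],-1)
    hsv=cv2.cvtColor(p,cv2.COLOR_RGB2HSV)
    # blade: grey pixels, near x=-.01
    m=(abs(S[...,0]+.010)<.012)&(S[...,1]>-.02)&(S[...,1]<.10)&(S[...,2]>zu+.04)&(S[...,2]<zu+.16)
    q=S[m]; print('blade',len(q))
    for a in np.arange(.05,.16,.02):
        s=abs(q[:,2]-zu-a)<.01
        if s.sum()>2: print('%.2f'%a,s.sum(),'x',np.median(q[s,0]).round(4),'ymin',np.sort(q[s,1])[:3].round(4),'ymax',q[s,1].max().round(4))
    return S,p
E
python3 - <<'E'
from h import *
S,p=sqcheck('side','side2',.24)
m=(abs(S[...,0]+.01)<.02)&(S[...,1]>-.02)&(S[...,1]<.2)&(S[...,2]>.22)&(S[...,2]<.29)&(p[...,0]>1.3*p[...,2])
q=S[m]; print(len(q),q.min(0),q.max(0))
s=q[q[:,2]>.262]
print(np.polyfit(s[:,1],s[:,2],1))
for a in np.arange(.03,.18,.01):
    t=abs(q[:,1]-a)<.005
    if t.sum(): print('%.2f'%a,t.sum(),q[t,2].min().round(4),q[t,2].max().round(4),q[t,0].min().round(4),q[t,0].max().round(4))
E
```

```text
blade 173
0.05 17 x -0.0123 ymin [0.04   0.0402 0.0433] ymax 0.0654
0.07 19 x -0.012 ymin [0.0377 0.0407 0.0414] ymax 0.0716
0.09 19 x -0.0117 ymin [0.0395 0.04   0.0413] ymax 0.0616
0.11 20 x -0.0115 ymin [0.0407 0.041  0.0415] ymax 0.0679
0.13 34 x -0.0122 ymin [0.0358 0.0402 0.0421] ymax 0.0954
0.15 64 x -0.0114 ymin [0.043  0.0444 0.0451] ymax 0.0955
280 [-0.02955239  0.03476875  0.23673212] [0.0009089  0.17033203 0.28297779]
[0.03065892 0.27028087]
0.03 1 0.2538 0.2538 -0.0137 -0.0137
0.04 71 0.237 0.2759 -0.0221 0.0004
0.05 31 0.2368 0.2769 -0.0228 0.0003
0.06 20 0.2414 0.2787 -0.0233 0.0003
0.07 20 0.241 0.2771 -0.0235 0.0009
0.08 19 0.2482 0.2793 -0.0236 0.0001
0.09 10 0.2564 0.2781 -0.0234 -0.0092
0.10 22 0.2367 0.2792 -0.0231 -0.0085
0.11 20 0.2397 0.2771 -0.0236 -0.0063
0.12 16 0.2524 0.283 -0.0228 -0.0034
0.13 16 0.2683 0.2801 -0.0296 0.0004
0.14 13 0.2707 0.2767 -0.0191 0.0004
0.15 10 0.2717 0.276 -0.0133 -0.0003
0.16 9 0.2704 0.2795 -0.0121 -0.0028
0.17 2 0.274 0.2756 -0.0033 -0.0008
```

>>> move_arm(
  deltas=[
    [0.001,0,0.03,0,0,0,-1],
    [0,0,0.045,0,0,0,-1],
    [0,0,0.045,0,0,0,-1],
    [0,0,0.045,0,0,0,-1],
    [0,0,0.03,0,0,0,-1],
    [0,0,0.01,0,0,0,-1],
    [0,0,0,0,0,0,-1],
    [0,0,0,0,0,0,-1],
  ],
)

```text
clock: 6.8
position: [0.5954, 0.1657, 0.0439]
ee_rot: [0.745, 0.667, 0.001, 0.001]
ft_force: [-1.1, 0.8, -3.4]
grip_width: 0.269
```

Run:
```python
from h import *
o=manip.get_obs();print(o['position'],o['ft_force'],o['ee_rot'],o['torque'],toshelf(o['position']))
```

```text
[0.59537187 0.16573081 0.0439428 ] [-1.0769289   0.82498901 -3.35608987] [7.44946636e-01 6.67122987e-01 1.03165971e-03 6.04519615e-04] [ 0.09551653 -0.01466699 -0.04125244] [-0.00998027  0.12962068]
```

>>> move_arm(
  deltas=[
    [0,0,0.008,0,0,0,-1],
    [0,0,0.005,0,0,0,-1],
    [0,0,0.002,0,0,0,-1],
    [0,0,0,0,0,0,-1],
    [0,0,0,0,0,0,-1],
  ],
)

```text
clock: 7.42
position: [0.5945, 0.1656, 0.0274]
ee_rot: [0.745, 0.667, 0.0, 0.0]
ft_force: [0.4, -0.8, -3.0]
grip_width: 0.27
```

>>> move_arm(
  deltas=[
    [0,0,0.001,0,0,0,-1],
    [0,0,0.001,0,0,0,-1],
    [0,0,0,0,0,0,-1],
  ],
)

```text
clock: 7.8
position: [0.5944, 0.1655, 0.0254]
ee_rot: [0.745, 0.667, 0.0, 0.0]
ft_force: [-0.3, -0.3, -2.4]
grip_width: 0.269
```

>>> move_arm(
  deltas=[
    [0,0,0.001,0,0,0,-1],
    [0,0,0,0,0,0,-1],
  ],
)

```text
clock: 8.05
position: [0.5945, 0.1655, 0.0253]
ee_rot: [0.745, 0.667, -0.0, 0.0]
ft_force: [-3.8, -1.8, 8.9]
grip_width: 0.268
```

>>> move_arm(
  deltas=[
    [0,0,0.0005,0,0,0,-1],
    [0,0,0,0,0,0,-1],
  ],
)

```text
clock: 8.3
position: [0.5945, 0.1655, 0.0253]
ee_rot: [0.745, 0.667, -0.0, 0.0]
ft_force: [-6.8, -3.3, 13.3]
grip_width: 0.268
```

>>> move_arm(
  deltas=[
    [-0.004,0,-0.0005,0,0,0,-1],
    [-0.006,0,0,0,0,0,-1],
    [-0.006,0,0,0,0,0,-1],
    [-0.006,0,0,0,0,0,-1],
    [0,0,0,0,0,0,-1],
  ],
)

```text
clock: 8.93
position: [0.5927, 0.144, 0.0253]
ee_rot: [0.745, 0.667, 0.001, 0.0]
ft_force: [-1.2, 3.4, 6.4]
grip_width: 0.265
```

Run:
```python
from h import *
o=manip.get_obs();print(o['position'],o['ft_force'],o['ee_rot'],o['torque'],toshelf(o['position']))
print(np.array([EX,EY])@o['ft_force'][:2])
snap('side','side3'); snap('top','top3')
b=cv2.imread('pics/side3.png'); cv2.imwrite('pics/y3.png',cv2.resize(b[100:230,270:400],(600,600),interpolation=2))
sqcheck('side','side3',.018)
```

```text
[0.59274368 0.14398859 0.0252628 ] [-1.17693009  3.41346007  6.44573142] [7.44842388e-01 6.67239559e-01 1.05414792e-03 2.77790805e-04] [ 0.4193454   0.09427562 -0.01004426] [-0.01019526  0.10772125]
[-1.5461049   3.26288733]
blade 347
0.05 41 x -0.0093 ymin [-0.0191 -0.0166 -0.0166] ymax -0.0055
0.07 38 x -0.0093 ymin [-0.0146 -0.0136 -0.0129] ymax -0.0045
0.09 53 x -0.0112 ymin [-0.0125 -0.0119 -0.0117] ymax 0.0991
0.11 58 x -0.0101 ymin [-0.0124 -0.0116 -0.0104] ymax 0.0987
0.13 51 x -0.011 ymin [-0.0097 -0.0084 -0.0082] ymax 0.0746
0.15 106 x -0.0105 ymin [-0.0075 -0.0069 -0.0067] ymax 0.0761
```

View pics/y3.png

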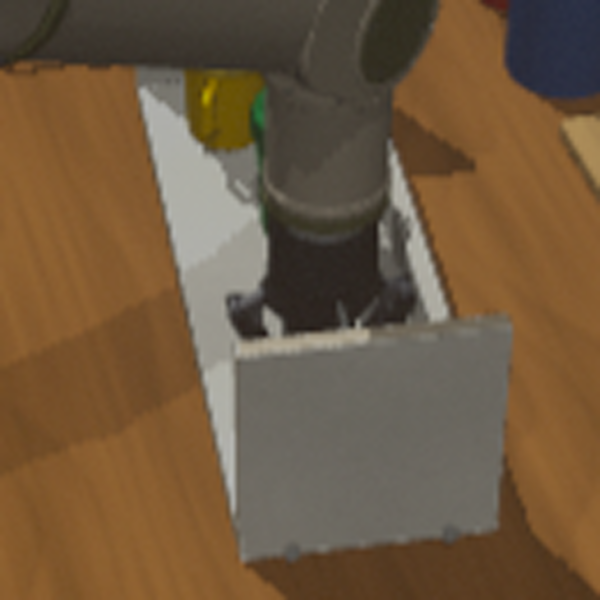

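>>> move_arm(
  deltas=[
    [-0.002,0,0.0003,0,0,0,-1],
    [-0.002,0,0,0,0,0,-1],
    [-0.002,0,0,0,0,0,-1],
    [0,0,0,0,0,0,-1],
  ],
)

```text
clock: 9.52
position: [0.5923, 0.1392, 0.0253]
ee_rot: [0.745, 0.668, 0.002, 0.0]
ft_force: [1.4, 5.9, 7.2]
grip_width: 0.267
```

>>> move_arm(
  deltas=[
    [-0.002,0,0,0,0,0,-1],
    [-0.002,0,0,0,0,0,-1],
    [0,0,0,0,0,0,-1],
  ],
)

```text
clock: 9.9
position: [0.5918, 0.1352, 0.0252]
ee_rot: [0.745, 0.668, 0.002, 0.0]
ft_force: [0.9, 4.5, 6.5]
grip_width: 0.265
```

>>> move_arm(
  deltas=[
    [-0.002,0,0,0,0,0,-1],
    [-0.002,0,0,0,0,0,-1],
    [0,0,0,0,0,0,-1],
  ],
)

```text
clock: 10.28
position: [0.5914, 0.1316, 0.0253]
ee_rot: [0.744, 0.668, 0.002, -0.0]
ft_force: [0.7, 6.5, 6.1]
grip_width: 0.267
```

Run:
```python
from h import *
o=manip.get_obs();print(o['position'],o['ft_force'],o['ee_rot'],o['torque'],toshelf(o['position']))
```

```text
[0.59139643 0.13164175 0.02528512] [0.6507389  6.46033908 6.13736702] [ 7.44439310e-01  6.67687295e-01  1.94635369e-03 -4.84662564e-05] [ 1.07120165 -0.03004046 -0.01825021] [-0.01017299  0.09530114]
```

>>> move_arm(
  deltas=[
    [-0.0015,0,0.0005,0,0,0,-1],
    [-0.0015,0,0,0,0,0,-1],
    [0,0,0,0,0,0,-1],
  ],
)

```text
clock: 10.65
position: [0.5913, 0.1297, 0.0253]
ee_rot: [0.744, 0.668, 0.003, -0.0]
ft_force: [0.4, 8.7, 8.7]
grip_width: 0.264
```

>>> move_arm(
  deltas=[
    [-0.0015,0,0,0,0,0,-1],
    [-0.0015,0,0,0,0,0,-1],
    [0,0,0,0,0,0,-1],
  ],
)

```text
clock: 11.02
position: [0.591, 0.1266, 0.0253]
ee_rot: [0.744, 0.668, 0.003, -0.0]
ft_force: [0.7, 7.7, 9.3]
grip_width: 0.262
```

Run:
```python
from h import *
o=manip.get_obs();print(o['position'],o['ft_force'],o['ee_rot'],o['torque'],toshelf(o['position']))
```

```text
[0.59100298 0.1266179  0.02526582] [0.69833602 7.71805948 9.25473707] [ 7.44239059e-01  6.67908275e-01  2.59588085e-03 -1.42685207e-04] [ 1.52345158  0.00295762 -0.09011424] [-0.01001014  0.09026455]
```

```bash
cat >> h.py <<'E'
def lean(n,tag):
    P,p=cloud(n,tag); d=P[...,:2]-C; S=np.stack([d@EX,d@EY,P[...,2]],-1)
    m=(cv2.cvtColor(p,cv2.COLOR_RGB2HSV)[...,1]<60)&(abs(S[...,0])<.085)&(S[...,1]<.012)&(S[...,1]>-.04)&(S[...,2]>.03)&(S[...,2]<.165)
    q=S[m]
    A=np.c_[q[:,2]-.018,q[:,0],np.ones(len(q))]; c=np.linalg.lstsq(A,q[:,1],rcond=None)[0]
    for _ in range(3):
        r=q[:,1]-A@c; k=abs(r)<2.5*np.median(abs(r)); c=np.linalg.lstsq(A[k],q[k,1],rcond=None)[0]
    print(tag,len(q),'lean %.4f yaw %.4f outer y at board %.4f'%tuple(c), 'n',k.sum())
E
python3 - <<'E'
from h import *
snap('side','side4'); 
for t in('side0','side2','side3','side4'): lean('side',t)
lean('top','top0')
E
```

```text
side0 1841 lean 0.0891 yaw 0.0005 outer y at board -0.0156 n 1669
side2 1861 lean 0.0922 yaw -0.0014 outer y at board -0.0160 n 1658
side3 1846 lean 0.0947 yaw 0.0030 outer y at board -0.0161 n 1669
side4 1766 lean 0.0370 yaw 0.0029 outer y at board -0.0159 n 1621
top0 247 lean 0.0921 yaw -0.0018 outer y at board -0.0158 n 221
```

>>> move_arm(
  deltas=[
    [-0.0015,0,0,0,0,0,-1],
    [-0.0015,0,0,0,0,0,-1],
    [0,0,0,0,0,0,-1],
  ],
)

```text
clock: 11.45
position: [0.5907, 0.1236, 0.0253]
ee_rot: [0.744, 0.668, 0.003, -0.0]
ft_force: [0.6, 8.4, 9.1]
grip_width: 0.27
```

>>> move_arm(
  deltas=[
    [-0.001,0,0,0,0,0,-1],
    [0,0,0,0,0,0,-1],
  ],
)

```text
clock: 11.7
position: [0.5906, 0.1227, 0.0253]
ee_rot: [0.744, 0.668, 0.003, -0.0]
ft_force: [0.4, 8.1, 9.3]
grip_width: 0.27
```

Run:
```python
from h import *
o=manip.get_obs();print(o['position'],o['ft_force'],o['ee_rot'],o['torque'],toshelf(o['position']))
snap('side','side5'); lean('side','side5')
```

```text
[0.59059033 0.12273303 0.02527858] [0.38667031 8.10954317 9.3425164 ] [ 7.44210255e-01  6.67940200e-01  2.63972608e-03 -1.33022227e-04] [ 1.53393362  0.00805928 -0.05810795] [-0.00999195  0.08635786]
side5 1706 lean 0.0116 yaw -0.0010 outer y at board -0.0161 n 1537
```

>>> move_arm(
  deltas=[
    [-0.001,0,0.0001,0,0,0,-1],
    [0,0,0,0,0,0,-1],
  ],
)

```text
clock: 12.0
position: [0.5905, 0.122, 0.0253]
ee_rot: [0.744, 0.668, 0.003, -0.0]
ft_force: [0.4, 8.9, 9.2]
grip_width: 0.269
```

>>> move_arm(
  deltas=[
    [-0.0005,0,0,0,0,0,-1],
    [0,0,0,0,0,0,-1],
  ],
)

```text
clock: 12.25
position: [0.5905, 0.1215, 0.0253]
ee_rot: [0.744, 0.668, 0.003, -0.0]
ft_force: [0.0, 9.4, 10.0]
grip_width: 0.265
```

>>> move_arm(
  deltas=[
    [-0.0005,0,0,0,0,0,-1],
    [0,0,0,0,0,0,-1],
  ],
)

```text
clock: 12.5
position: [0.5905, 0.1213, 0.0253]
ee_rot: [0.744, 0.668, 0.003, -0.0]
ft_force: [0.6, 10.7, 9.2]
grip_width: 0.263
```

>>> move_arm(
  deltas=[
    [-0.0005,0,0.0003,0,0,0,-1],
    [0,0,0,0,0,0,-1],
  ],
)

```text
clock: 12.75
position: [0.5905, 0.1213, 0.0253]
ee_rot: [0.744, 0.668, 0.003, -0.0]
ft_force: [-0.1, 12.3, 11.0]
grip_width: 0.266
```

>>> move_arm(
  deltas=[
    [-0.0005,0,0,0,0,0,-1],
    [0,0,0,0,0,0,-1],
  ],
)

```text
clock: 13.0
position: [0.5905, 0.1213, 0.0253]
ee_rot: [0.744, 0.668, 0.004, -0.001]
ft_force: [1.3, 12.7, 10.0]
grip_width: 0.269
```

Run:
```python
from h import *
o=manip.get_obs();print(o['position'],o['ft_force'],o['ee_rot'],o['torque'],toshelf(o['position']))
snap('side','side6'); lean('side','side6')
```

```text
[0.59046039 0.12132031 0.02528073] [ 1.26071869 12.66227442 10.03359728] [ 7.43875386e-01  6.68308389e-01  3.60723274e-03 -5.43380223e-04] [ 2.29029493 -0.06385207 -0.13750135] [-0.00996534  0.08493943]
side6 1680 lean 0.0013 yaw -0.0001 outer y at board -0.0162 n 1505
```

>>> move_arm(
  deltas=[
    [-0.0005,0,0.0002,0,0,0,-1],
    [0,0,0,0,0,0,-1],
    [0,0,0,0,0,0,-1],
    [0,0,0,0,0,0,-1],
  ],
)

```text
clock: 13.55
position: [0.5905, 0.1213, 0.0253]
ee_rot: [0.744, 0.668, 0.004, -0.001]
ft_force: [1.3, 14.0, 10.5]
grip_width: 0.272
```

Run:
```python
from h import *
o=manip.get_obs();print(o['position'],o['ft_force'],o['ee_rot'],o['torque'],toshelf(o['position']))
for i in range(3):
    snap('side','side7%d'%i); lean('side','side7%d'%i)
sqcheck('side','side72',.018)
```

```text
[0.59048585 0.12128762 0.02526248] [ 1.33671853 13.9696512  10.54185378] [ 7.43774347e-01  6.68419219e-01  3.88285338e-03 -6.26272564e-04] [ 2.48923757 -0.01006937 -0.19436652] [-0.00993643  0.08490974]
side70 1673 lean -0.0002 yaw 0.0004 outer y at board -0.0160 n 1542
side71 1672 lean -0.0011 yaw 0.0019 outer y at board -0.0158 n 1522
side72 1679 lean 0.0016 yaw -0.0003 outer y at board -0.0161 n 1512
blade 314
0.05 36 x -0.0096 ymin [-0.0197 -0.0196 -0.0192] ymax -0.0098
0.07 29 x -0.0109 ymin [-0.0192 -0.0188 -0.0188] ymax -0.0127
0.09 50 x -0.0094 ymin [-0.0192 -0.0186 -0.0185] ymax 0.0801
0.11 59 x -0.0108 ymin [-0.0185 -0.0184 -0.0184] ymax 0.0775
0.13 42 x -0.0103 ymin [-0.0199 -0.019  -0.0186] ymax 0.0541
0.15 98 x -0.0106 ymin [-0.0192 -0.0192 -0.0186] ymax 0.0536
```

>>> move_arm(
  deltas=[
    [0,0,0.0003,0,0,0,-1],
    [0,0,0,0,0,0,-1],
    [0,0,0,0,0,0,-1],
    [0,0,0,0,0,0,-1],
    [0,0,0,0,0,0,-1],
    [0,0,0,0,0,0,-1],
    [0,0,0,0,0,0,-1],
    [0,0,0,0,0,0,-1],
    [0,0,0,0,0,0,-1],
    [0,0,0,0,0,0,-1],
  ],
)

```text
clock: 14.95
position: [0.5905, 0.1213, 0.0252]
ee_rot: [0.744, 0.668, 0.004, -0.001]
ft_force: [0.3, 14.1, 14.2]
grip_width: 0.264
```

Run:
```python
from h import *
o=manip.get_obs();print(o['position'],o['ft_force'],o['ee_rot'],o['torque'],toshelf(o['position']))
for i in range(3):
    snap('side','side8%d'%i); lean('side','side8%d'%i)
# edge-based lean: top edge vs bottom edge; compare against far panel depth lean bias
```

```text
[0.59048293 0.12127692 0.02524758] [ 0.32326781 14.05952168 14.21515036] [ 7.43807397e-01  6.68382765e-01  3.83419671e-03 -5.77655684e-04] [ 2.4647419   0.3468687  -0.15068459] [-0.00993815  0.08489879]
side80 1688 lean -0.0006 yaw 0.0001 outer y at board -0.0159 n 1518
side81 1683 lean -0.0024 yaw 0.0004 outer y at board -0.0158 n 1542
side82 1690 lean -0.0015 yaw 0.0001 outer y at board -0.0160 n 1544
```

>>> move_arm(
  deltas=[
    [0.001,0,-0.0005,0,0,0,-1],
    [0.001,0,-0.0003,0,0,0,-1],
    [0.001,0,0,0,0,0,-1],
    [0.003,0,0,0,0,0,-1],
    [0.006,0,0,0,0,0,-1],
    [0.008,0,0,0,0,0,-1],
    [0.01,0,0,0,0,0,-1],
    [0,0,0,0,0,0,-1],
  ],
)

```text
clock: 16.1
position: [0.5948, 0.1432, 0.0252]
ee_rot: [0.746, 0.666, 0.0, 0.003]
ft_force: [0.3, -8.0, 15.2]
grip_width: 0.264
```

Run:
```python
from h import *
o=manip.get_obs();print(o['position'],o['ft_force'],o['ee_rot'],o['torque'],toshelf(o['position']))
for i in range(4):
    snap('side','side9%d'%i); lean('side','side9%d'%i)
```

```text
[0.59475013 0.14319304 0.02523574] [ 0.33569167 -7.96672912 15.2331116 ] [7.45727016e-01 6.66246288e-01 3.50848455e-04 2.64163548e-03] [-1.5270087  -0.04074909  0.0328005 ] [-0.00811333  0.10715178]
side90 1676 lean 0.0014 yaw -0.0009 outer y at board -0.0160 n 1496
side91 1688 lean -0.0038 yaw -0.0008 outer y at board -0.0157 n 1527
side92 1669 lean -0.0016 yaw -0.0003 outer y at board -0.0158 n 1527
side93 1695 lean 0.0011 yaw -0.0036 outer y at board -0.0162 n 1561
```

>>> move_arm(
  deltas=[
    [0.002,0,-0.001,0,0,0,-1],
    [0.004,0,-0.006,0,0,0,-1],
    [0.006,0,-0.02,0,0,0,-1],
    [0,0,-0.04,0,0,0,-1],
    [0,0,-0.045,0,0,0,-1],
    [0,0,-0.045,0,0,0,-1],
    [0,0,-0.045,0,0,0,-1],
    [0,0,-0.025,0,0,0,-1],
    [0,0,0,0,0,0,-1],
    [0,0,0,0,0,0,-1],
  ],
)

```text
clock: 17.55
position: [0.5929, 0.1581, 0.2493]
ee_rot: [0.745, 0.667, -0.001, -0.0]
ft_force: [-0.3, 0.7, -3.5]
grip_width: 0.264
```

Run:
```python
from h import *
o=manip.get_obs();print(o['position'],o['ft_force'],o['ee_rot'],o['torque'],toshelf(o['position']))
snap('side','sideA'); snap('top','topA'); lean('side','sideA')
z=o['position'][2]-.007
S,p=sqcheck('side','sideA',z)
m=(abs(S[...,0]+.01)<.02)&(S[...,1]>-.02)&(S[...,1]<.2)&(S[...,2]>z-.01)&(S[...,2]<z+.05)&(p[...,0]>1.3*p[...,2])
q=S[m]
for a in np.arange(.03,.20,.02):
    t=abs(q[:,1]-a)<.01
    if t.sum(): print('%.2f'%a,t.sum(),(q[t,2].max()-z).round(4),q[t,0].min().round(4),q[t,0].max().round(4),q[t,1].min().round(4))
# mat: pixel mask by cork texture brightness in top0, corners
P,p=cloud('top','top0')
m=((P[...,2]>.0035)&(P[...,0]>.3)&(P[...,0]<.62)&(P[...,1]<-.13)&(P[...,1]>-.40)).astype(np.uint8)
m=cv2.morphologyEx(cv2.morphologyEx(m,cv2.MORPH_OPEN,np.ones((5,5))),cv2.MORPH_CLOSE,np.ones((5,5)))
n,l,st,ce=cv2.connectedComponentsWithStats(m); i=1+st[1:,4].argmax(); print(st[i])
c=max(cv2.findContours((l==i).astype(np.uint8),0,1)[0],key=cv2.contourArea)
r=cv2.minAreaRect(c); print(r); W=plane('top',cv2.boxPoints(r),.006); print(W.round(4),W.mean(0))
print([np.linalg.norm(W[i]-W[i-1]) for i in range(4)])
```

```text
[0.5929206  0.15814185 0.24932078] [-0.28556482  0.73147539 -3.45050081] [ 7.44652631e-01  6.67451781e-01 -7.00991307e-04 -2.97164729e-04] [ 0.05331219 -0.02775672 -0.01518387] [-0.01157988  0.12180774]
sideA 1689 lean 0.0001 yaw 0.0008 outer y at board -0.0161 n 1554
blade 175
0.05 17 x -0.0125 ymin [0.0344 0.0365 0.0374] ymax 0.0656
0.07 18 x -0.0125 ymin [0.0362 0.0367 0.0369] ymax 0.0647
0.09 20 x -0.0124 ymin [0.0348 0.0349 0.0349] ymax 0.0576
0.11 20 x -0.0124 ymin [0.0371 0.0377 0.0377] ymax 0.0997
0.13 34 x -0.0123 ymin [0.0354 0.0367 0.037 ] ymax 0.0905
0.15 66 x -0.0107 ymin [0.0345 0.0349 0.0363] ymax 0.0918
0.03 67 0.0364 -0.023 -0.0008 0.0315
0.05 53 0.04 -0.0245 0.0006 0.0401
0.07 41 0.0451 -0.0244 -0.0011 0.0605
0.09 31 0.0381 -0.024 -0.0082 0.0823
0.11 38 0.0431 -0.0246 -0.0011 0.1015
0.13 31 0.0376 -0.0206 0.001 0.12
0.15 16 0.0362 -0.0151 0.0005 0.1409
0.17 3 0.0341 -0.0078 -0.002 0.1617
[379 198  44  17 450]
((400.9443359375, 206.2396240234375), (14.530035972595215, 43.46565628051758), 84.64418029785156)
[[ 0.4695 -0.2201  0.006 ]
 [ 0.4826 -0.3711  0.006 ]
 [ 0.4324 -0.3743  0.006 ]
 [ 0.4196 -0.2237  0.006 ]] [ 0.45104264 -0.2973108   0.006     ]
[np.float64(0.050013138767271), np.float64(0.15159174717714352), np.float64(0.050285536888441125), np.float64(0.15114727769471453)]
```

Run:
```python
from h import *
W=plane('top',[(368.3,171.7),(425.8,171.7),(427.2,235),(369.7,235)],.006); print(W.round(4),W.mean(0))
print([np.linalg.norm(W[i]-W[i-1]).round(4) for i in range(4)])
o=manip.get_obs()
p,R=rows([.4552,-.2666,.25],down(5.1),10,-1)
```

```text
[[ 0.5717 -0.1865  0.006 ]
 [ 0.571  -0.3878  0.006 ]
 [ 0.3512 -0.3856  0.006 ]
 [ 0.3532 -0.187   0.006 ]] [ 0.46178594 -0.28672644  0.006     ]
[np.float64(0.2185), np.float64(0.2013), np.float64(0.2198), np.float64(0.1987)]
[[-0.0435, -0.009, 0, 0, 0, -1.1, -1], [-0.0435, -0.01, 0, 0, 0, -1.1, -1], [-0.0435, -0.0105, 0, 0, 0, -1.1, -1], [-0.043, -0.0115, 0, 0, 0, -1.1, -1], [-0.043, -0.0125, -0.0005, 0, 0, -1.1, -1], [-0.0425, -0.0135, 0, 0, 0, -1.1, -1], [-0.0425, -0.014, 0, 0, 0, -1.1, -1], [-0.042, -0.0145, 0, 0, 0, -1.1, -1], [-0.042, -0.0155, 0, 0, 0, -1.1, -1], [-0.0415, -0.0165, 0, 0, 0, -1.1, -1]]
end [ 0.4554 -0.2667  0.2499] [ 6.773e-01  7.357e-01 -1.000e-03 -7.000e-04] rem deg [-0.14  0.02 -0.37]
```

>>> move_arm(
  deltas=[
    [-0.0435,-0.009,0,0,0,-1.1,-1],
    [-0.0435,-0.01,0,0,0,-1.1,-1],
    [-0.0435,-0.0105,0,0,0,-1.1,-1],
    [-0.043,-0.0115,0,0,0,-1.1,-1],
    [-0.043,-0.0125,0,0,0,-1.1,-1],
    [-0.0425,-0.0135,0,0,0,-1.1,-1],
    [-0.0425,-0.014,0,0,0,-1.1,-1],
    [-0.042,-0.0145,0,0,0,-1.1,-1],
    [-0.042,-0.0155,0,0,0,-1.1,-1],
    [-0.0415,-0.0165,0,0,0,-1.4,-1],
  ],
)

```text
clock: 18.9
position: [0.4548, -0.2675, 0.2494]
ee_rot: [0.675, 0.738, -0.0, -0.001]
ft_force: [0.4, -0.3, -2.6]
grip_width: 0.266
```

>>> move_arm(
  deltas=[
    [0,0,0.02,0,0,0,-1],
    [0,0,0.04,0,0,0,-1],
    [0,0,0.045,0,0,0,-1],
    [0,0,0.045,0,0,0,-1],
    [0,0,0.04,0,0,0,-1],
    [0,0,0.025,0,0,0,-1],
    [0,0,0.01,0,0,0,-1],
    [0,0,0,0,0,0,-1],
    [0,0,0,0,0,0,-1],
  ],
)

```text
clock: 20.02
position: [0.4566, -0.2668, 0.0265]
ee_rot: [0.676, 0.737, 0.0, 0.001]
ft_force: [-0.1, -0.2, -3.1]
grip_width: 0.268
```

Run:
```python
from h import *
o=manip.get_obs();print(o['position'],o['ft_force'],o['ee_rot'],o['torque'])
```

```text
[ 0.45657998 -0.26681256  0.02645652] [-0.12677098 -0.22393159 -3.14755934] [6.75542350e-01 7.37320726e-01 1.24873619e-04 8.15012121e-04] [ 0.06731576 -0.02348069  0.04130876]
```

Need about 13 mm more (TCP 0.0132 at contact).

>>> move_arm(
  deltas=[
    [0,0,0.006,0,0,0,-1],
    [0,0,0.004,0,0,0,-1],
    [0,0,0.001,0,0,0,-1],
    [0,0,0,0,0,0,-1],
    [0,0,0,0,0,0,-1],
  ],
)

```text
clock: 20.65
position: [0.456, -0.2665, 0.0146]
ee_rot: [0.676, 0.737, 0.0, 0.0]
ft_force: [-0.2, 0.4, -3.2]
grip_width: 0.268
```

>>> move_arm(
  deltas=[
    [0,0,0.001,0,0,0,-1],
    [0,0,0.0005,0,0,0,-1],
    [0,0,0,0,0,0,-1],
  ],
)

```text
clock: 21.02
position: [0.456, -0.2665, 0.0133]
ee_rot: [0.676, 0.737, -0.0, 0.0]
ft_force: [-2.1, 0.9, 3.9]
grip_width: 0.265
```

>>> move_arm(
  deltas=[
    [0,0,-0.0005,0,0,0,-1],
    [0,0,0,0,0,0,-0.2],
    [0,0,0,0,0,0,0],
    [0,0,0,0,0,0,0.3],
    [0,0,0,0,0,0,0.3],
    [0,0,0,0,0,0,0.3],
  ],
  force=30,
)

```text
clock: 21.78
position: [0.4559, -0.2665, 0.0134]
ee_rot: [0.676, 0.737, -0.0, 0.0]
ft_force: [0.2, 0.5, -0.1]
grip_width: 0.65
```

>>> move_arm(
  deltas=[
    [0,0,-0.01,0,0,0,0.3],
    [0,0,-0.03,0,0,0,0.3],
    [0,0,-0.045,0,0,0,0.3],
    [0,0,-0.045,0,0,0,0.3],
    [0,0,-0.045,0,0,0,0.3],
    [0,0,-0.045,0,0,0,0.3],
    [-0.04,-0.03,-0.03,0,0,0,0.3],
    [-0.04,-0.04,-0.03,0,0,0,0.3],
    [-0.04,-0.04,0,0,0,0,0.3],
    [-0.04,-0.04,0,0,0,0,0.3],
  ],
)

```text
clock: 23.02
position: [0.3202, -0.439, 0.2941]
ee_rot: [0.675, 0.738, -0.0, 0.001]
ft_force: [0.5, -1.0, 0.1]
grip_width: 0.651
```

>>> move_arm(
  deltas=[
    [-0.04,-0.04,0,0,0,0,0.3],
    [-0.04,-0.03,0,0,0,0,0.3],
    [-0.04,-0.02,0,0,0,0,0.3],
    [0,0,0,0,0,0,0.3],
    [0,0,0,0,0,0,0.3],
  ],
)

```text
clock: 23.65
position: [0.2428, -0.5648, 0.2931]
ee_rot: [0.675, 0.738, 0.0, 0.0]
ft_force: [0.5, -0.4, -0.3]
grip_width: 0.651
```

Run:
```python
from h import *
o=manip.get_obs();print(o['position'],o['ft_force'],o['clock'])
snap('side','sideB'); snap('top','topB')
for i in range(3):
    snap('side','sideB%d'%i); lean('side','sideB%d'%i)
lean('top','topB')
for n in('top','side'):
    P,p=cloud(n,n+'B')
    reg=(P[...,0]>.38)&(P[...,0]<.53)&(P[...,1]>-.36)&(P[...,1]<-.18)
    q=P[reg&(abs(P[...,2]-.042)<.006)&(p[...,0]<140)&(p[...,2]<90)]; print(n,len(q),np.median(q[:,2]),cv2.minAreaRect((q[:,:2]*1000).astype(np.float32)))
    q=P[reg&(P[...,2]>.06)]; print('blade',len(q),q.min(0),q.max(0))
a=cv2.imread('pics/topB.png'); b=cv2.imread('pics/sideB.png')
cv2.imwrite('pics/yB.png',np.hstack([cv2.resize(b[60:360,260:440],(336,560)),cv2.resize(a[90:250,130:440],(460,237)).copy() if 0 else cv2.copyMakeBorder(cv2.resize(a[90:250,130:440],(460,237)),0,323,0,0,0)]))
```

```text
[ 0.24278418 -0.56476564  0.29310398] [ 0.4549959  -0.38347302 -0.27406936] 23.65
sideB0 1684 lean 0.0005 yaw 0.0029 outer y at board -0.0160 n 1520
sideB1 1679 lean 0.0017 yaw -0.0021 outer y at board -0.0161 n 1531
sideB2 1686 lean -0.0020 yaw -0.0001 outer y at board -0.0159 n 1554
topB 47 lean -0.1160 yaw 0.0736 outer y at board -0.0027 n 47
top 240 0.04158372237092922 ((456.6083068847656, -284.132568359375), (24.566083908081055, 126.94831848144531), 5.303121089935303)
blade 32 [ 0.45853152 -0.34902571  0.06642992] [ 0.46167058 -0.320451    0.16025237]
side 299 0.039159862046107996 ((456.7674865722656, -288.93011474609375), (25.04436492919922, 131.0553436279297), 4.867371559143066)
blade 131 [ 0.45776382 -0.35570604  0.06100745] [ 0.46474602 -0.32411268  0.15698243]
```

View pics/yB.png

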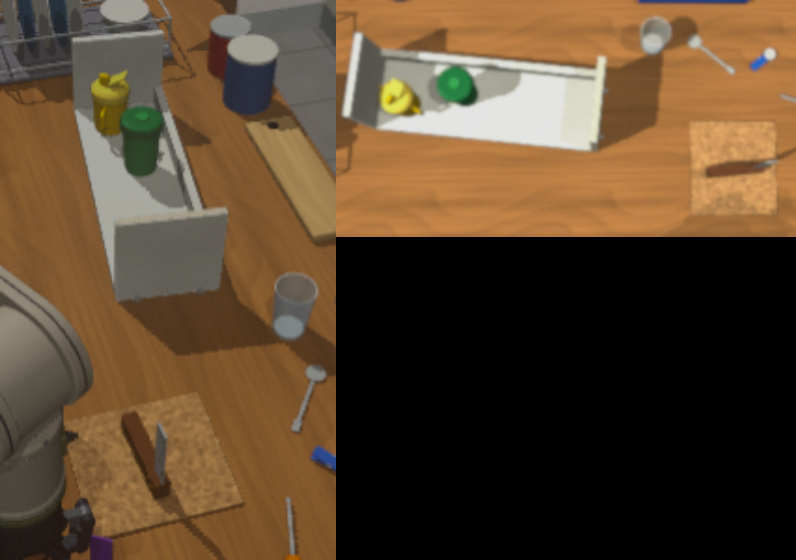

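The panel is upright, the square stands on the mat and the bystanders have not moved. Handing in.

```bash
python3 -c "
from workcell import manip
print(manip.hand_in())"
```

```text
the job is handed in; nothing more can be done
None
```

I squared the loose end panel with the smaller, wooden-stocked try square, put the square back upright on the cork mat, and handed the job in at about 24 s.

- **Squaring:** I set the stock flat on the board and slid it into the corner until it stopped. I held it there for more than a second, with about 13–17 N down on the board and a 13–14 N sideways push, part of which was friction with the board.
- **Panel:** by side-camera depth it leaned in about 0.09 rad at the start. After I let go, three readings gave 0.0005, 0.0017 and -0.0020 rad, so it is square to within the noise. A gap that small, or a faint dent, I could not rule out from the pictures.
- **Failed check:** the overhead lean reading (-0.116 rad from only 47 pixels) is unusable, because that camera cannot see the outer face of an upright panel.
- **Slight tilt:** during the press the tool tilted about 0.006 rad. The height at the gripper changed by only about 0.1 mm, so I take it that the stock stayed flat.
- **Square:** it stands on its stock, its edges about 30 mm or more inside the mat's. Its measured position is within a few mm of where it started.
- **Other things:** in the last pictures the cups, teaspoon and clip look where they were. I did not measure them again, and the purple and larger squares were not checked closely.

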